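# Draw the reel out and hold its bearing cap off

### The arm

A 6-joint arm with a two-finger parallel gripper is mounted at the origin on the work surface. World frame = base frame: x ahead of the robot, y to its left, z up, the work surface at z = 0. Lengths are in m, angles in degrees, forces in N, time in s.
With the tool pointing down it reaches from about 0.425 to 1.125 m from the base axis. Payload 14.9 kg.
Tool frame: the origin (TCP) lies between the finger pads; the fingertips stand 22 mm ahead of it and the grasp point (between the pads) lies 3 mm ahead of it; z points along the fingers, y is the line along which they close (so a half turn about z gives the same grasp; the last joint's range is limited). The gripper opens to 91 mm and grips with 3 to 60 N. Pads are 32 mm wide; open, the fingers measure 118 mm over their backs; the gripper's body (76 mm by 178 mm) begins 60 mm behind the grasp point.
Start: joints at [-65.392, 21.709, 99.362, -0, 58.929, -1.908], TCP at [0.313, -0.626, 0.207] pointing down, gripper open.
Joint ranges: [-158.91, 158.91], [-42.39, 125.64], [0.06, 152.35], [-60.88, 240.88], [17.5, 164.5], [-176.32, 176.32]. Speed limits (degrees/s): [108.29, 108.29, 136.94, 180, 180, 180].

### API

Orientations are given as [roll, pitch, yaw] about the fixed x, y, z axes, in that order (R = Rz(yaw) Ry(pitch) Rx(roll)).
In Python, from bench import * gives the robot as it stands. The module is installed in compiled form; this text tells all that it offers. Calls block until the motion is done:
- move_to(position, orientation): joint-space move of the TCP to a pose.
- line_to(position, ori=None, vel=0.15): straight line of the TCP; ori=None keeps the orientation; vel is the mean speed in m/s.
- movej(angles): joint-space move.
- set_gripper(opening): opening from 0.0 (shut) to 1.0 (fully open); the grip force is fixed at half the most; returns when the fingers have stopped.
- hold(seconds).
- inverse_kinematics(position, orientation): joint angles nearest the present ones, or None.
- camera(name): name is "side" or "top" or "wrist"; returns a dict with "img" (420x560x3 uint8, red, green, blue), "vertical_fov" (degrees; the focal length in pixels is half the picture's height over the tangent of half this angle, whatever the lens; pixels are square), "cx", "cy" (the principal point, pixels), "R" (3x3) and "t" (3): a world point X has camera coordinates R X + t; the wrist camera has in their place "hand_eye" (4x4, takes a point from camera to tool coordinates, whose origin is the TCP and whose axes are the flange's). Camera axes: x right, y down, z forward; pixel columns grow to the right and rows downward; lengths in m; the calibration is good to about 2 mm. A picture is of the moment at which its call begins: read the wrist's pose just before it. There is no depth.
A pose or a line that the arm cannot do raises IKError and nothing moves.
- sign_off(): hands the job in; it is judged then, once.
Readings, each from a call of its own:
- current_clock(): time.
- current_joint_positions(): joint angles.
- current_qd(): joint speeds.
- current_joint_torque(): joint torques, N m.
- current_tool_pos(): TCP position.
- current_orientation(): TCP orientation.
- current_contact_force(): force on the tool from outside, world axes, zero at the start.
- current_torque(): the same for the moment, N m.
- current_width(): opening from 0.0 (shut) to 1.0 (fully open).
- current_finger_force(): force on a finger pad.
Only numpy, scipy, OpenCV 4.12 (cv2) and the standard library are available. Lean on these libraries where they do the work, as an engineer would, in place of code of your own. Each camera call takes 0.05 s, during which the arm holds its last target. There are 200 camera calls.

### The job

Pull the reel carriage by its red knob straight out from under the tackle-bin rack, fully out to the stop of its track, with the gold bearing cap still on the reel. Then take that cap off: its thread may be left- or right-handed, so find out by trying which way it loosens, unscrew it and lift it. Finish while still holding the cap in the gripper, steady, at least 5 cm above its seat with the carriage still fully out, and leave the bin and all the other tackle as they lie.

Things in the scene. Friction and masses are not known exactly. Their poses are not given: they have to be found in the camera images.
- station: grey rack of three tilt-out bins on side cheeks, with the carriage track under it: 348 mm wide, 130 mm deep, underside 150 mm and top 272 mm above the locker top. Origin on the locker top under the middle of its front face; x points level from the robot's side into the rack, z up. The track's two rails, 16 mm high, run 255 mm out along -x
- carriage (a joint): travel of the reel carriage on its track, m: 0 = stowed under the rack (every start), 0.130 = fully out against the stop. It slides level along the station's -x with about 2.5 N of friction plus slight damping, and stays where it is left. A trolling reel is clamped on it lying on its side, spool axis upright, its black upper plate 94 mm across
- pull (a point): middle of the red pull knob at the front of the carriage: an upright cylinder 24 mm across, from 50 to 85 mm above the locker top (this point at 68 mm), on a 14 mm steel stem with free air around it. Axes as station; it comes out along its -x. Stowed, it stands 90 mm in front of the rack's front face
- seat (a point): centre of the cap's seat, on the flat top of the reel's upper plate, 100 mm above the locker top, 120 mm along +x from pull; moves with the carriage; axes as station. Stowed it is 30 mm behind the rack's front face, fully out 100 mm in front of it. Under the cap a steel threaded hub, 32 mm across, stands 15 mm up from it
- clamp (a point): top of the black lobed clamp knob that holds the reel's foot, 86 mm along +x from seat, 49 mm across, top 122 mm above the locker top as is the cap's; moves with the carriage; it does not turn and is not the cap
- cap: gold knurled bearing cap, 40 mm across, 22 mm high, 40 g; origin at the centre of its lower rim, z up, white dot on top along its x. Coarse three-start thread of unseen hand, differing by start: the tightening way it is blocked at once (under 0.1 rad play); the other way it turns easily, lifts only 1 to 4 mm up to 1.05 rad, is free to lift off from 1.1 to 1.4 rad, and meets a stop at 1.45 rad
- bait_cup: teal bait cup with its snap lid on, 73 mm across, 60 mm high, origin under its centre; leave it alone
- net_float: wooden net float, a ring 72 mm across, 42 mm high, origin under its centre; leave it alone
- hook_remover: stainless hook remover lying along its x axis, 210 mm long, handle 16 mm high, origin on the locker top near its middle; leave it alone
- reel_foot: spare steel reel foot lying along its x axis, 95 x 22 x 14 mm, origin under its centre; leave it alone
- oiler: small white oil bottle with a red spout, 28 mm across, 78 mm high, standing, origin under its centre; leave it alone
- crank: the reel's crank arm lying flat along its x axis, 86 mm long, with a black knob 31 mm high at its +x end, origin under its centre; leave it alone
- bin_lip (a point): middle of the top front lip of the rack's left-hand grey tilt-out bin of bobbers, which stands partly tipped towards the robot and stays as left; 99 mm wide, its near side 57 mm to the left (+y of station) of the track's midline; the lip is up to 50 mm in front of the rack's front face, 245 to 255 mm above the locker top; leave it alone

How it is judged (in metres and radians):
On the way:
1. the carriage is drawn fully out with the cap still on its seat (value of joint carriage above 0.122 m and distance between cap and seat below 0.01 m), for 0.2 s.
At the end, for the whole second after the job is handed in: The carriage is still out (over 115 of its 130 mm) and the cap is held still between the fingers with its rim at least 45 mm above the seat (145 mm above the locker top), touching neither reel nor rack (value of joint carriage above 0.115 m and height (world z) of cap above 0.145 m and contact force between cap and the fingers above 1 N and contact force between cap and station below 0.1 N and linear speed of cap below 0.03 m/s); the arm keeps its last pose, push and grip.
It fails at once if a piece of loose tackle is shifted by more than 20 mm (distance of any of bait_cup, net_float, hook_remover, reel_foot, oiler, crank from where it was at the start of the episode above 0.02 m).
It fails at once if the tilt-out bin is knocked from its position by more than 15 mm at its lip (distance of bin_lip from where it was at the start of the episode above 0.015 m).
It also fails if it takes over 64 s, if anything falls off the work surface, if the arm or the gripper's body presses on something with over 40 N, if the wrist force passes 120 N, or if a joint passes its speed limit or range.

## Working session

There is one attempt and no reset: what is moved stays moved. The work goes in short steps, each a Python script; the robot and the scene stay as the last script left them, time stands still between calls to the robot, and variables do not carry over. Pictures are saved under pics/ and viewed, at most 10 in all, crops included, and the job is handed in when it is done.

```bash
mkdir -p pics; python3 - <<'E'
from bench import *
import cv2,numpy as np
for n in("top","side"):
    c=camera(n); cv2.imwrite(f"pics/{n}0.png",c["img"][:,:,::-1]); np.savez(f"{n}0.npz",**c)
    print(n,c["vertical_fov"],c["cx"],c["cy"],np.round(c["R"],3).tolist(),np.round(c["t"],3))
print(current_clock())
E
```

```text
top 47.301048649766884 285.0291077163687 210.4135828559155 [[0.022, -1.0, 0.006], [-0.995, -0.022, -0.101], [0.101, -0.004, -0.995]] [-0.03  0.6   1.51]
side 51.038207332992684 281.8707283063801 205.5559587160594 [[-0.5, -0.866, 0.006], [-0.473, 0.267, -0.84], [0.725, -0.423, -0.543]] [0.276 0.43  1.105]
0.1
```

View pics/top0.png

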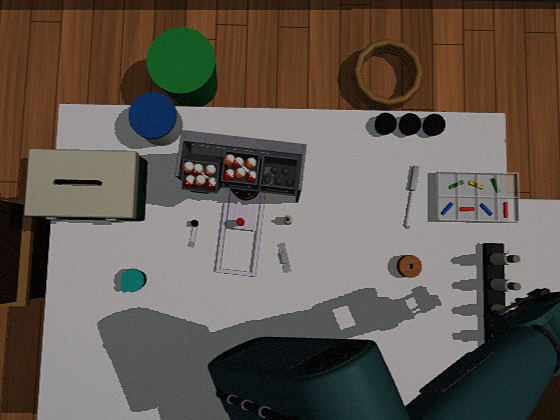

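View pics/side0.png

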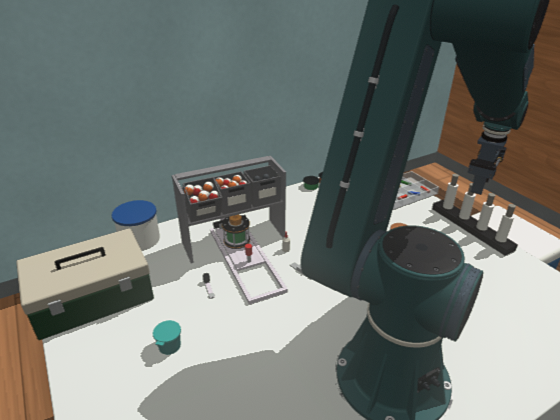

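The top view shows the red knob at about (240,222), the track end at about (217–255,275), the oiler at (287,220), the foot at (284,257) and the crank at (193,232). The side view shows the knob at about (248,248), with the cap under the rack at about (235,218).

```bash
cat > h.py <<'E'
import numpy as np,cv2
def cen(img,box,hue,smin=120,vmin=60):
    x0,y0,x1,y1=box; h=cv2.cvtColor(img[y0:y1,x0:x1],cv2.COLOR_RGB2HSV).astype(int)
    d=np.abs((h[...,0]-hue+90)%180-90)
    m=((d<8)&(h[...,1]>smin)&(h[...,2]>vmin)).astype(np.uint8)
    n,l,s,c=cv2.connectedComponentsWithStats(m)
    i=1+np.argmax(s[1:,4]); return c[i]+[x0,y0],s[i]
def ray(c,p):
    f=c["img"].shape[0]/2/np.tan(np.radians(float(c["vertical_fov"]))/2)
    d=np.array([(p[0]-c["cx"])/f,(p[1]-c["cy"])/f,1]); R=c["R"]
    return -R.T@c["t"],R.T@d
def plane(c,p,z):
    o,d=ray(c,p); return o+d*(z-o[2])/d[2]
def tri(r):
    A=0;b=0
    for o,d in r:
        d=d/np.linalg.norm(d);P=np.eye(3)-np.outer(d,d);A=A+P;b=b+P@o
    return np.linalg.solve(A,b)
E
python3 - <<'E'
from h import *
T=dict(np.load("top0.npz"));S=dict(np.load("side0.npz"))
a,s1=cen(T["img"],(230,212,252,232),0);b,s2=cen(S["img"],(240,236,262,262),0)
print(a,s1,b,s2)
print("tri",tri([ray(T,a),ray(S,b)]),"plane top z.08",plane(T,a,.08),"side z.068",plane(S,b,.068))
for n,p in dict(fl=(217,273),fr=(254,276),bl=(230,192),br=(265,192)).items(): print(n,plane(T,p,.016))
for n,p in dict(rl=(182,131),rr=(306,144),fl=(180,187),fr=(300,202)).items(): print(n,plane(T,p,.272))
c=cv2.resize(T["img"][120:290,165:315],None,fx=3.5,fy=3.5,interpolation=cv2.INTER_CUBIC)
cv2.imwrite("pics/topc.png",c[:,:,::-1])
E
```

```text
[239.79545455 221.11363636] [ 6  6  8  7 44] [248.23809524 247.5952381 ] [ 5  8  7 11 42]
tri [0.55938735 0.12282125 0.074813  ] plane top z.08 [0.55946755 0.12317861 0.08      ] side z.068 [0.56663211 0.11844842 0.068     ]
fl [0.39642167 0.19662979 0.016     ]
fr [0.3894368  0.07808482 0.016     ]
bl [0.65866091 0.16374686 0.016     ]
br [0.66121323 0.04990772 0.016     ]
rl [0.78957267 0.27239182 0.272     ]
rr [ 0.760996   -0.06920514  0.272     ]
fl [0.63401873 0.27109711 0.272     ]
fr [ 0.60025627 -0.05567882  0.272     ]
```

View pics/topc.png

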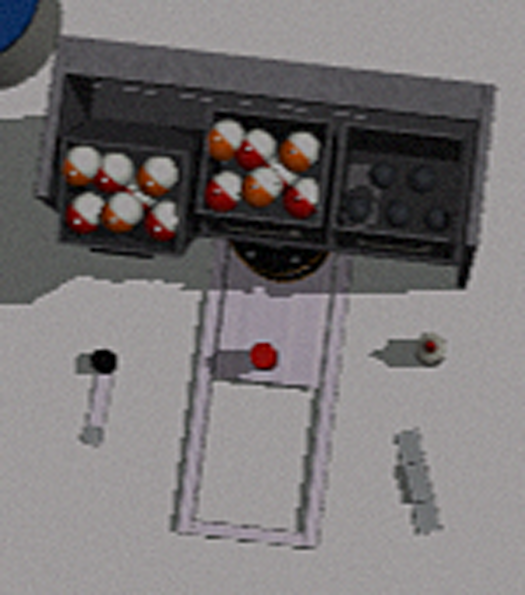

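The crop shows the track with its front corners at crop (172,531) and (313,547), and the knob at (263,355). The left bin's lip is at about (60–185,245) and the oiler at (432,345). I'll fit the yaw and check the reach next.

```bash
python3 - <<'E'
from h import *
from bench import *
from scipy.spatial.transform import Rotation as Ro
T=dict(np.load("top0.npz"))
P=lambda x,y,z:plane(T,(165+x/3.5,120+y/3.5),z)[:2]
pts=dict(l0=P(172,531,.016),l1=P(205,290,.016),r0=P(313,547,.016),r1=P(347,290,.016),bk0=P(60,38,.272),bk1=P(496,85,.272))
for k,v in pts.items(): print(k,v.round(4))
a=lambda u:np.degrees(np.arctan2(u[1],u[0]))
print("yaw",a(pts['l1']-pts['l0']),a(pts['r1']-pts['r0']),a(pts['l0']-pts['r0'])-90,a(pts['bk0']-pts['bk1'])-90)
for z in(.245,.255): print("lip",P(60,241,z),P(185,254,z))
k=np.array([.562,.121])
yaw=-5.8
u=np.array([np.cos(np.radians(yaw)),np.sin(np.radians(yaw))])
R0=Ro.from_euler('z',yaw,degrees=True)
def ori(tilt,fl=0): return (R0*Ro.from_euler('y',-tilt,degrees=True)*Ro.from_euler('xyz',[180,0,fl],degrees=True)).as_euler('xyz',degrees=True)
print(current_orientation(),current_tool_pos())
for d in(0,.13):
  for t in(0,10,20):
    for fl in(0,180):
      q=inverse_kinematics([*(k-u*d),.07],ori(t,fl).tolist()); print(d,t,fl,Ro.from_euler('xyz',ori(t,fl),degrees=True).as_matrix()[:,2].round(2),None if q is None else np.round(q))
s=k-u*.01
for phi in range(90,200,15):
  # tool y axis world yaw = yaw+phi (or +180)
  print(phi,[None if (q:=inverse_kinematics([*s,.111],[180,0,yaw+phi+90+f])) is None else np.round(q) for f in(0,180)])
E
```

```text
l0 [0.4003 0.2059]
l1 [0.6226 0.1834]
r0 [0.3886 0.0767]
r1 [0.6256 0.0518]
bk0 [0.79  0.272]
bk1 [ 0.7602 -0.0712]
yaw -5.775535089919485 -6.001103781678016 -5.193181642142221 -4.952909054056732
lip [0.63290028 0.27082488] [0.62473226 0.17153702]
lip [0.63147725 0.2686913 ] [0.62337117 0.17015649]
[-1.79945883e+02  5.38943867e-04  2.65213932e+01] [ 0.31238394 -0.62603818  0.20625117]
0 0 0 [-0. -0. -1.] [ 10.  22. 117.  -0.  41. 106.]
0 0 180 [ 0.  0. -1.] [ 10.  22. 117.   0.  41. -74.]
0 10 0 [ 0.17 -0.02 -0.98] [ 11.  19. 122.  -6.  29. 112.]
0 10 180 [ 0.17 -0.02 -0.98] [ 11.  19. 122.  -6.  29. -68.]
0 20 0 [ 0.34 -0.03 -0.94] [ 13.  18. 127. -21.  18. 128.]
0 20 180 [ 0.34 -0.03 -0.94] [ 13.  18. 127. -21.  18. -52.]
0.13 0 0 [-0. -0. -1.] [ 14.  13. 130.  -0.  37. 110.]
0.13 0 180 [ 0.  0. -1.] [ 14.  13. 130.   0.  37. -70.]
0.13 10 0 [ 0.17 -0.02 -0.98] [ 17.  10. 135.  -9.  26. 120.]
0.13 10 180 [ 0.17 -0.02 -0.98] [ 17.  10. 135.  -9.  26. -60.]
0.13 20 0 [ 0.34 -0.03 -0.94] None
0.13 20 180 [ 0.34 -0.03 -0.94] None
90 [array([ 10.,  18., 117.,   0.,  45., -74.]), array([ 10.,  18., 117.,  -0.,  45., 106.])]
105 [array([ 10.,  18., 117.,   0.,  45., -89.]), array([ 10.,  18., 117.,  -0.,  45.,  91.])]
120 [array([  10.,   18.,  117.,    0.,   45., -104.]), array([ 10.,  18., 117.,  -0.,  45.,  76.])]
135 [array([  10.,   18.,  117.,    0.,   45., -119.]), array([ 10.,  18., 117.,  -0.,  45.,  61.])]
150 [array([  10.,   18.,  117.,    0.,   45., -134.]), array([ 10.,  18., 117.,  -0.,  45.,  46.])]
165 [array([  10.,   18.,  117.,   -0.,   45., -149.]), array([ 10.,  18., 117.,  -0.,  45.,  31.])]
180 [array([  10.,   18.,  117.,   -0.,   45., -164.]), array([ 10.,  18., 117.,  -0.,  45.,  16.])]
195 [None, array([ 10.,  18., 117.,  -0.,  45.,   1.])]
```

```bash
cat >> h.py <<'E'
from scipy.spatial.transform import Rotation as Ro
YAW=-5.5; u=np.array([np.cos(np.radians(YAW)),np.sin(np.radians(YAW)),0])
K=np.array([.561,.1225,.073])
def ori(tilt): return (Ro.from_euler('z',YAW,degrees=True)*Ro.from_euler('y',-tilt,degrees=True)*Ro.from_euler('xyz',[180,0,180],degrees=True)).as_euler('xyz',degrees=True).tolist()
E
python3 - <<'E'
from bench import *
from h import *
o=ori(10); p=np.array(current_tool_pos())
line_to([p[0],p[1],.33],vel=.25)
A=K-u*.06; A[2]=.26
move_to(A.tolist(),o)
B=K.copy();B[2]=.14
line_to(B.tolist(),vel=.2)
line_to(K.tolist(),vel=.1)
print(current_contact_force(),current_clock())
set_gripper(0)
print(current_width(),current_finger_force(),current_contact_force(),current_tool_pos())
c=camera("side");cv2.imwrite("pics/s1.png",cv2.resize(c["img"][130:330,150:400],None,fx=3,fy=3,interpolation=cv2.INTER_CUBIC)[:,:,::-1])
E
```

```text
[0.146876   0.47175334 0.34990561] 5.125
0.23884979900009976 29.999811351299286 [-0.4034271   7.16674885 -1.84966182] [0.56105851 0.12301797 0.07299339]
```

View pics/s1.png

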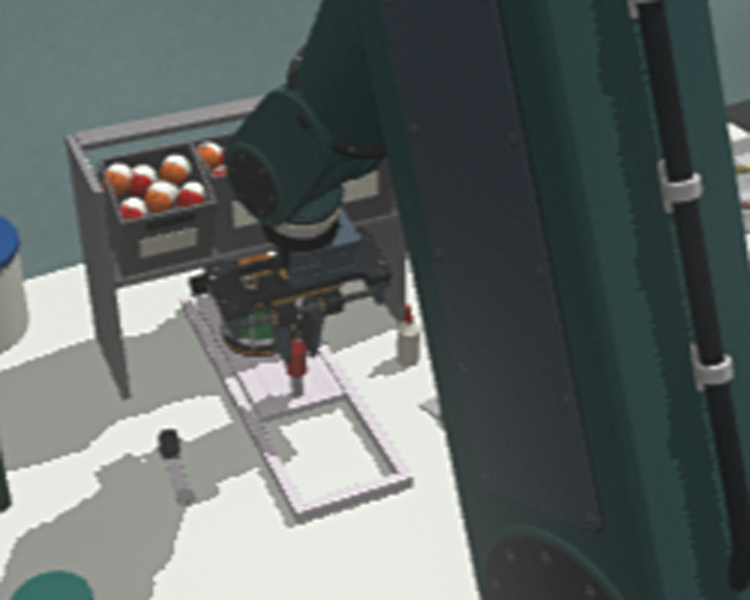

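The fingers hold the red knob at crop (297,365). The gripper's long side lies along the closing direction, and the reel is still stowed. Next I pull, watching the force.

```bash
python3 - <<'E'
from bench import *
from h import *
d=0
for d in [.03,.06,.09,.115,.122,.125,.128,.130,.132,.134,.136]:
    line_to((K-u*d).tolist(),vel=.08 if d<.12 else .03)
    f=np.array(current_contact_force());print(d,f.round(1),np.round(current_tool_pos(),4))
    if d>.12 and f@u>9: break
hold(.3)
c=camera("top");np.savez("top1.npz",**c)
print(current_width(),current_clock())
cv2.imwrite("pics/t1.png",cv2.resize(c["img"][120:300,160:340],None,fx=3.3,fy=3.3,interpolation=cv2.INTER_CUBIC)[:,:,::-1])
E
```

```text
0.03 [-1.4  6.8  0.1] [0.5308 0.1259 0.073 ]
0.06 [-2.   7.5 -1.5] [0.5009 0.1287 0.073 ]
0.09 [-2.3  6.7 -1.3] [0.4711 0.1316 0.073 ]
0.115 [-1.6  7.5 -1. ] [0.4462 0.134  0.073 ]
0.122 [-2.5  7.2 -2.2] [0.4395 0.1346 0.073 ]
0.125 [-0.9  8.3 -1.9] [0.4366 0.1349 0.073 ]
0.128 [-1.5  7.9 -2. ] [0.4336 0.1352 0.073 ]
0.13 [ 0.   7.1 -3.7] [0.4317 0.1354 0.073 ]
0.132 [ 11.3   0.7 -14.8] [0.431  0.1355 0.0733]
0.24436309835523307 10.0083
```

View pics/t1.png

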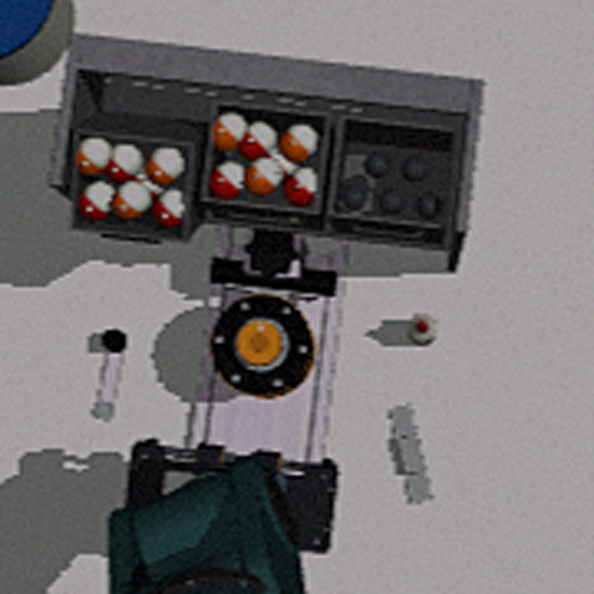

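The carriage is out against the stop and the cap is seated at crop (260,343), px (239,224). I'll release the knob, rise and measure the cap.

```bash
python3 - <<'E'
from bench import *
from h import *
D=K-u*.130
line_to(D.tolist(),vel=.03)
set_gripper(1.0)
up=D-u*.0;up[2]=.17; line_to(up.tolist(),vel=.15)
up[2]=.28; line_to(up.tolist(),vel=.2)
S0=D+u*.12
S=dict(camera("side"));T=dict(camera("top"))
cs,s=cen(S["img"],(200,200,300,300),17,110,70);ct,t=cen(T["img"],(225,205,255,240),17,110,70)
print(cs,s,ct,t)
print("pred",S0,"top",plane(T,ct,.122),"side",plane(S,cs,.112),"tri",tri([ray(S,cs),ray(T,ct)]))
kt,_=cen(T["img"],(220,240,260,290),0); print("knob",plane(T,kt,.085),_)
S0[2]=.24
line_to((S0).tolist(),ori(0),vel=.2)
pos,orr=current_tool_pos(),current_orientation();c=camera("wrist");np.savez("w.npz",pos=pos,orr=orr,**c)
cv2.imwrite("pics/w.png",c["img"][:,:,::-1]);print(current_clock(),pos)
E
```

```text
[248.77777778 239.74603175] [ 42  34  14  13 126] [238.05633803 223.15492958] [  6  12  15  13 142]
pred [0.55104604 0.12345846 0.073     ] top [0.54995671 0.12443626 0.122     ] side [0.55089781 0.12260892 0.112     ] tri [0.55001147 0.12425787 0.1133487 ]
knob [0.4332902  0.12891381 0.085     ] [15 22  4  1  4]
13.8167 [0.55006651 0.12343154 0.23945631]
```

View pics/w.png

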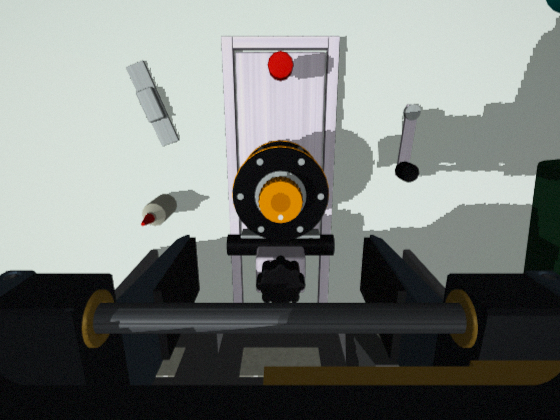

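The wrist view shows the cap centred on the plate at (281,201), the clamp knob at (280,283), and open sides for the fingers. Both measurements put the cap at (0.550, 0.124). I'll ratchet with small strokes so the gripper body stays clear of the bin, testing the thread's hand first.

```bash
cat >> h.py <<'E'
C=np.array([.5502,.1238])
def pose(phi,z): return [*C,z],[180,0,(YAW+90+phi+180)%360-180]
E
python3 - <<'E'
from bench import *
from h import *
def go(phi,z):
    q=inverse_kinematics(*pose(phi,z)); movej(list(q))
def rep(s): print(s,"F",np.round(current_contact_force(),1),"M",np.round(current_torque(),2),"w",round(current_width(),3),"z",round(current_tool_pos()[2],4),"q6",round(current_joint_positions()[5],1),"t",current_clock())
set_gripper(.75)
p,o=pose(103,.2); line_to(p,o,vel=.1)
p,o=pose(103,.126); line_to(p,o,vel=.08); rep("down")
set_gripper(0); hold(.2); rep("grip")
for phi in(106,109,112): go(phi,.126); rep(phi)
go(103,.126); rep("back")
for phi in(100,97,94): go(phi,.126); rep(phi)
E
```

```text
down F [-1.   0.2  1.2] M [ 0.14 -0.16  0.03] w 0.751 z 0.1265 q6 -87.2 t 15.9833
grip F [-0.3 -0.4 -0.2] M [ 0.11 -0.11  0.04] w 0.003 z 0.126 q6 -87.2 t 17.2667
106 F [-0.6  0.6 -0.6] M [ 0.12 -0.14 -0.05] w 0.01 z 0.126 q6 -90.1 t 17.5167
109 F [ 0.5 -0.7 -0.6] M [ 0.1  -0.11 -0.03] w 0.001 z 0.126 q6 -93.1 t 17.7667
112 F [-0.3 -0.  -0. ] M [ 0.18 -0.1   0.04] w 0.006 z 0.126 q6 -96.0 t 18.0167
back F [-0.9  0.5  0.5] M [ 0.12 -0.15 -0.04] w 0.007 z 0.126 q6 -87.3 t 18.2917
100 F [-0.3 -0.9 -0.4] M [ 0.12 -0.15 -0.03] w 0.005 z 0.126 q6 -84.4 t 18.5417
97 F [ 0.4  0.5 -0.2] M [ 0.11 -0.1  -0.03] w 0.008 z 0.126 q6 -81.4 t 18.7917
94 F [-0.8  0.2  0.2] M [ 0.19 -0.19 -0.05] w 0.004 z 0.126 q6 -78.4 t 19.0417
```

The gripper shut on nothing, so I need to look.

```bash
python3 - <<'E'
from bench import *
from h import *
c=camera("side");a=cv2.resize(c["img"][200:280,200:300],None,fx=5,fy=5,interpolation=cv2.INTER_CUBIC)
t=camera("wrist");b=cv2.resize(t["img"],(533,400))
a=a[:400]
cv2.imwrite("pics/m1.png",cv2.resize(np.hstack([a,b[:, :]]),(800,310))[:,:,::-1])
print(current_tool_pos(),current_orientation(),current_finger_force())
E
```

```text
[0.55022465 0.12379776 0.1259929 ] [1.79999978e+02 2.14259189e-03 1.78636276e+02] 0.0
```

View pics/m1.png

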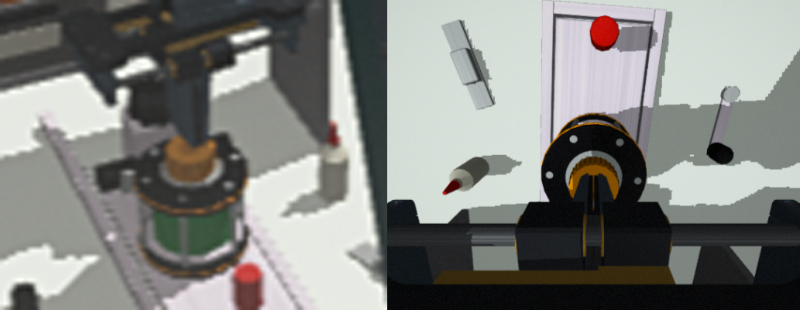

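The closed fingers stand just above the cap at left-panel (190,140), so my height is off. I'll check that with the hand-eye, then feel down for the reel plate with open fingers and a force guard.

```bash
python3 - <<'E'
from bench import *
from h import *
w=dict(np.load("w.npz"));H=w["hand_eye"]
f=210/np.tan(np.radians(float(w["vertical_fov"]))/2)
Rt=Ro.from_euler('xyz',w["orr"],degrees=True).as_matrix()
def wr(p):
    d=np.array([(p[0]-w["cx"])/f,(p[1]-w["cy"])/f,1]);return Rt@H[:3,3]+w["pos"],Rt@H[:3,:3]@d
def at(p,z): o,d=wr(p);return o+d*(z-o[2])/d[2]
cp,_=cen(w["img"],(240,160,320,225),17,110,70);kp,_2=cen(w["img"],(260,40,300,90),0)
print("wrist cap",cp,at(cp,.122),"knob",kp,at(kp,.085),_2)
T=dict(np.load("top1.npz"));ct,_=cen(T["img"],(225,205,255,240),17,110,70)
print("tri w+top",tri([wr(cp),ray(T,ct)]))
print("hand_eye",H.round(3).tolist())
set_gripper(.75)
p,o=pose(94,.126)
for z in np.arange(.124,.098,-.002):
    line_to([p[0],p[1],float(z)],vel=.03); F=np.array(current_contact_force())
    if F[2]>4 or np.linalg.norm(F)>8: break
print("stop",z,F,current_clock())
E
```

```text
wrist cap [280.00858086 200.78085809] [0.54818624 0.12382919 0.122     ] knob [279.97699115  65.08849558] [0.43138288 0.1351403  0.085     ] [  8  11  25  29 565]
tri w+top [0.54870631 0.12432495 0.12127432]
hand_eye [[-0.001, -0.955, -0.296, 0.084], [1.0, -0.001, -0.0, -0.0], [0.0, -0.296, 0.955, -0.177], [0.0, 0.0, 0.0, 1.0]]
stop 0.09999999999999998 [ 0.4720873  -0.20825178  0.46498653] 23.5
```

```bash
python3 - <<'E'
from bench import *
from h import *
c=camera("side");a=cv2.resize(c["img"][200:280,200:300],None,fx=5,fy=5,interpolation=cv2.INTER_CUBIC)
t=camera("wrist");b=cv2.resize(t["img"],(533,400))
cv2.imwrite("pics/m2.png",cv2.resize(np.hstack([a,b]),(800,310))[:,:,::-1])
print(current_tool_pos(),current_contact_force(),current_width())
E
```

```text
[0.55022793 0.12381072 0.10000902] [-0.09990199 -0.27833926  0.7262182 ] 0.7483573419330564
```

View pics/m2.png

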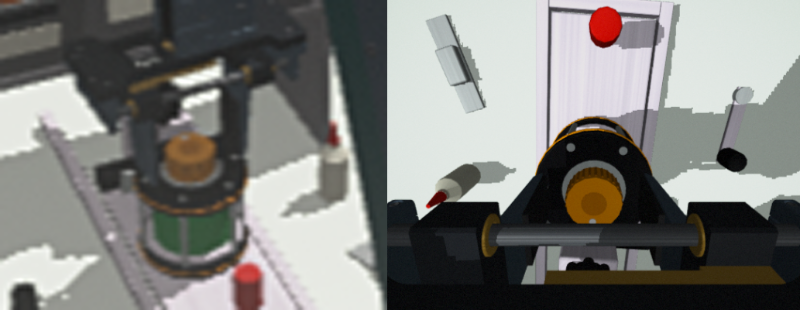

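The fingers now straddle the cap in both panels without touching the plate. I'll grip here and test both ways.

```bash
cat >> h.py <<'E'
from bench import *
def go(phi,z): movej(list(inverse_kinematics(*pose(phi,z))))
def rep(s): print(s,"F",np.round(current_contact_force(),1),"Mz",round(current_torque()[2],2),"w",round(current_width(),3),"ff",round(current_finger_force(),1),"z",round(current_tool_pos()[2],4),"t",round(current_clock(),2))
E
python3 - <<'E'
from h import *
p,o=pose(94,.103); line_to(p,vel=.05)
set_gripper(0); hold(.2); rep("grip")
for phi in(97,100,103):
    go(phi,.103); hold(.1); rep(phi)
    if abs(current_torque()[2])>.5: break
go(94,.103); hold(.1); rep("back")
for phi in(91,88,85): 
    go(phi,.103); hold(.1); rep(phi)
    if abs(current_torque()[2])>.5: break
E
```

```text
grip F [-1.  -0.2 -0.2] Mz 0.01 w 0.429 ff 30.0 z 0.103 t 24.62
97 F [-0.4  1.3  0. ] Mz -0.18 w 0.427 ff 30.0 z 0.103 t 24.97
100 F [-0.3  3.8 -1.4] Mz -0.45 w 0.428 ff 30.0 z 0.103 t 25.32
103 F [ 1.9  4.8 -1.4] Mz -0.57 w 0.426 ff 30.0 z 0.103 t 25.67
back F [-0.4 -0.3 -1.1] Mz 0.0 w 0.429 ff 30.0 z 0.103 t 26.04
91 F [ 0.2  0.6 -0.1] Mz 0.03 w 0.425 ff 30.0 z 0.103 t 26.39
88 F [-0.1  0.  -0.4] Mz -0.01 w 0.429 ff 30.0 z 0.103 t 26.74
85 F [-0.3  0.9  0.7] Mz -0.01 w 0.428 ff 30.0 z 0.103 t 27.09
```

The grip is good (39 mm). Counter-clockwise is blocked and clockwise turns freely, so I unscrew clockwise with two more strokes and then lift gently.

```bash
python3 - <<'E'
from h import *
for a,b in((121,85),(121,94)):
    set_gripper(.7); go(a,.103); set_gripper(0); hold(.15); rep(("grip",a))
    go((a+b)/2,.103); rep("mid"); go(b,.103); hold(.15); rep(b)
p,o=pose(94,.103)
for dz in(.002,.004,.006,.008):
    line_to([*C,.103+dz],vel=.02); hold(.1); rep(dz)
    if abs(current_contact_force()[2])>8: print("STUCK");break
E
```

```text
('grip', 121) F [-0.8  1.4 -0.1] Mz -0.01 w 0.426 ff 30.0 z 0.103 t 28.97
mid F [ 0.6  1.3 -0.7] Mz -0.0 w 0.429 ff 30.0 z 0.103 t 29.37
85 F [-0.4 -0.5 -0. ] Mz 0.0 w 0.43 ff 30.0 z 0.103 t 29.92
('grip', 121) F [-0.5  1.6  0.1] Mz -0.01 w 0.429 ff 30.0 z 0.103 t 31.79
mid F [-0.7  2.   0.2] Mz -0.04 w 0.428 ff 30.0 z 0.103 t 32.12
94 F [-1.1  0.8 -0.3] Mz -0.02 w 0.431 ff 30.0 z 0.103 t 32.62
0.002 F [-0.1  0.5 -0.6] Mz -0.03 w 0.427 ff 30.0 z 0.105 t 32.97
0.004 F [-0.   0.8  0.6] Mz 0.04 w 0.428 ff 30.0 z 0.107 t 33.32
0.006 F [-0.8  0.2 -0.1] Mz 0.01 w 0.43 ff 30.0 z 0.109 t 33.67
0.008 F [-0.2 -0.  -1.2] Mz 0.02 w 0.431 ff 30.0 z 0.111 t 34.02
```

```bash
python3 - <<'E'
from h import *
line_to([*C,.178],vel=.06); hold(.5); rep("up")
c=camera("side");a=cv2.resize(c["img"][180:280,190:315],None,fx=4,fy=4,interpolation=cv2.INTER_CUBIC)
t=camera("wrist");b=cv2.resize(t["img"],(533,400))
cv2.imwrite("pics/m3.png",cv2.resize(np.hstack([a,b]),(800,310))[:,:,::-1])
E
```

```text
up F [ 0.3 -0.4 -0.6] Mz -0.03 w 0.429 ff 30.0 z 0.178 t 35.78
```

View pics/m3.png

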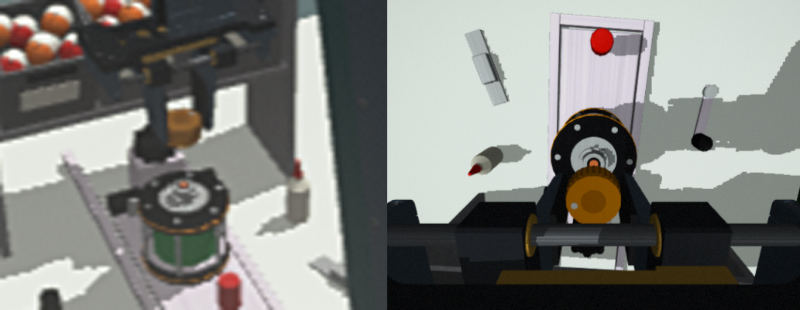

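The cap is held in the fingers well above the bare hub (left panel, cap at (183,127), hub at (182,185)), and the carriage is still out with the tackle undisturbed.

```bash
python3 -c "
from bench import *
print(sign_off(),current_clock())"
```

```text
the job is handed in; nothing more can be done
the job is handed in; nothing more can be done
```

I handed in the job with the carriage drawn out to its stop, the cap unscrewed clockwise (left-hand thread) and held steady about 75 mm above its seat, and no sign in the pictures that the bin or tackle had moved; the verdict was not shown.

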